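# Lay a specimen plate down and bring it under the microscope lens

## Task

A specimen plate has been left standing on end on the microscope stage. Tip it over with a light push so that it lies flat on the stage with its three specimens facing up, then slide it under the lens, squared with the stage and with its middle specimen straight below the lens, and let go. Do not pick the plate up off the stage, do not bump the microscope, and leave the bottle, jar and slide box where they are.

Things in the scene. Friction and masses are not known exactly. Their poses are not given: they have to be found in the camera images.
- plate_centre (a point): Centre of the loose specimen plate, a bare aluminium block 100 x 60 x 18 mm, about 0.3 kg. One broad face has three round cork discs (22 mm, black rims) in a row along its length, one at its middle. x points straight out of that face, y runs along the 60 mm width, z along the 100 mm length. At the start it stands on a short end, z up, the discs turned roughly to the robot.
- plate: The same plate, same axes; origin at the centre of the short end it stands on, which starts on the stage 112 to 138 mm to -x of stage_centre and up to 30 mm to the side. It falls by itself once it leans 10 degrees; pushed away from the robot at the top it falls towards the lens and lies discs up, z pointing away from the robot. Its foot may skid a little as it falls.
- stage_centre (a point): Point on the stage top straight below the lens, centre of a white disc (112 mm, black rim) flush in the stage. The stage is a fixed flat grey slab 30 mm high with no rim; x here runs along its length, from the robot's side to under the lens. It reaches 170 mm to -x, 90 mm to +x, 110 mm to each side. Stage and microscope stand elsewhere and turned each time.
- lens (a point): Centre of the underside of the microscope's lens, 120 mm straight above stage_centre, same axes. The lens barrel is 68 mm across for 50 mm up, then 92 mm across to 115 mm up. A tool pointing straight down does not fit between the head and a plate under the lens; a tool leaning back towards -x (30 to 45 degrees) does.
- scope: The fixed cream microscope; origin on the bench below the lens, same axes. Above the barrel a 95 mm square box to 318 mm over the bench; two eyepieces slope up to -x, reaching 135 mm to -x at 300 to 390 mm up. Focus knob to 68 mm +y, 240 mm up. A boom 275 mm up at x +50 mm runs to a 450 mm post at y -270 mm on a foot 200 x 140 x 28 mm. Below the head it is open to -x, +x, +y.
- bottle: Loose clear bottle with a white cap, 68 mm across, 150 mm high, on the bench; origin at the centre of its foot. Leave it alone.
- jar: Loose amber jar with a black lid, 64 mm across, 80 mm high, on the bench; origin at the centre of its foot. Leave it alone.
- slide_box: Loose flat plastic slide box, white with a grey lid, 102 x 142 mm, 38 mm high, on the bench; origin at the centre of its underside. Leave it alone.
Things that resemble listed ones, but are neither listed nor needed, are in the scene too. What is meant by the plate is not orange or turquoise, and is the larger of those in its own colour.

How it is judged:
By the outcome, as a careful person would: the job done as asked, in the order asked, and still so for the second after the job is handed in, with the robot touching nothing.
It also fails if it takes over 58 s, if anything falls off the work surface, if the arm or the gripper's body presses on something with over 40 N, if the wrist force passes 120 N, or if a joint passes its speed limit or range.

## Robot

A 7-joint arm with a two-finger parallel gripper is mounted at the origin on the work surface. World frame = base frame: x ahead of the robot, y to its left, z up, the work surface at z = 0. Lengths are in m, angles in rad, forces in N, time in s.
With the tool pointing down it reaches from about 0.425 to 1.025 m from the base axis. Payload 9.4 kg.
Tool frame: the origin (TCP) lies between the finger pads; the fingertips stand 25 mm ahead of it and the grasp point (between the pads) lies 6 mm ahead of it; x points along the fingers, y is the direction in which the jaws open and shut, and the axes are right-handed (so a half turn about x gives the same grasp; the last joint's range is limited). The gripper opens to 85 mm and grips with 20 to 120 N. Pads are 22 mm wide; open, the fingers measure 114 mm over their backs; the gripper's body (76 mm by 85 mm) begins 54 mm behind the grasp point. The pads swing forward as they close: fully open they stand 13 mm farther back than shut.
Start: joints at [1.098, 0.599, -0.003, 1.599, 0.002, 0.943, -0.08], TCP at [0.28, -0.669, 0.256] pointing down, gripper open.
Joint ranges: [-2.57, 2.57], [-0.35, 1.97], [-1.29, 1.29], [0.11, 2.56], [-1.05, 4.19], [0.11, 1.86], [-2.63, 2.63]. Speed limits (rad/s): [2.22, 2.22, 3.01, 3.01, 3.14, 3.14, 3.14].

## Interface

Orientations are given as a rotation vector (axis times angle).
In Python, from plant import robot, optics, ticket, search_frame, telemetry gives the robot as it stands. The module is installed in compiled form; this text tells all that it offers. Calls block until the motion is done:
- robot.movep(position, orientation): joint-space move of the TCP to a pose.
- robot.move_linear(position, attitude=None, vel=0.15, guard=None): straight line of the TCP; attitude=None keeps the orientation; vel is the mean speed in m/s. With guard (N) it stops when the force on the tool has changed by that much, and returns True; else False.
- robot.goto_joints(angles): joint-space move.
- robot.command_gripper(opening, squeeze=None): finger opening in m; squeeze is the grip in N (None keeps the last); returns when the fingers have stopped.
- robot.pause(seconds).
- robot.solve_ik(position, orientation): joint angles nearest the present ones, or None.
- optics.snapshot(name): name is "side" or "top"; returns a dict with "image" (480x640x3 uint8, blue, green, red), "mtx" (3x3 intrinsics, pixels), "R" (3x3) and "t" (3): a world point X has camera coordinates R X + t. Camera axes: x right, y down, z forward; pixel columns grow to the right and rows downward; lengths in m; the calibration is good to about 2 mm. A picture is of the moment at which its call begins. There is no depth.
A pose or a line that the arm cannot do raises robot.PlanningError and nothing moves.
- ticket.hand_in(): hands the job in, once; it reports no verdict.
Trained networks look in a picture, given as the dict that the camera call returned (one of the last four; its "shot" number tells which), for a name from the list of things; names that differ only in an ending like _2 or _b are one class to them, and where a whole thing is asked for, a point or a joint stands for the part that bears it (a point fixed in the world has none). Each returns a list of dicts, best first, with "conf" (0 to 1); they miss things now and then, are a little off and sometimes report something else, mostly with a low value. They report only what shows in the picture. A call takes as long as a camera call. They do not tell look-alikes from the thing itself.
- search_frame(picture, name): "xyz" ([x, y, z] in m, in world coordinates, good to about 4 mm: the middle of the surface that is visible of it).
Readings, each from a call of its own:
- telemetry.read_time_s(): time.
- telemetry.read_joints(): joint angles.
- telemetry.read_dq(): joint speeds.
- telemetry.read_effort(): joint torques, N m.
- telemetry.read_ee_pos(): TCP position.
- telemetry.read_eef_rot(): TCP orientation.
- telemetry.read_ft_force(): force on the tool from outside, world axes, zero at the start.
- telemetry.read_wrist_torque(): the same for the moment, N m.
- telemetry.read_width(): finger opening in m.
Only numpy, scipy, OpenCV 4.12 (cv2) and the standard library are available. Lean on these libraries where they do the work, as an engineer would, in place of code of your own. Each camera call takes 0.05 s, during which the arm holds its last target.

## Working session

There is one attempt and no reset: what is moved stays moved. The work goes in short steps, each a Python script; the robot and the scene stay as the last script left them, time stands still between calls to the robot, and variables do not carry over. Pictures are saved under pics/ and viewed, and the job is handed in when it is done.

```bash
mkdir -p pics; ls; cat > h.py <<'E'
import numpy as np, cv2
from scipy.spatial.transform import Rotation as Ro
from plant import robot, optics, ticket, search_frame, telemetry
def proj(p,X):
    c=p["R"]@np.asarray(X,float)+np.ravel(p["t"]); u=p["mtx"]@c; return u[:2]/u[2]
def back(p,uv,z):
    d=p["R"].T@(np.linalg.inv(p["mtx"])@np.array([uv[0],uv[1],1.])); o=-p["R"].T@np.ravel(p["t"])
    return o+d*(z-o[2])/d[2]
E
python3 - <<'E'
from h import *
for n in("side","top"):
    p=optics.snapshot(n); cv2.imwrite(f"pics/{n}0.png",p["image"])
    print(n,"cam",-p["R"].T@np.ravel(p["t"]), p["mtx"][0,0])
    for k in ("plate","stage_centre","lens","scope","plate_centre","bottle","jar","slide_box"):
        for d in search_frame(p,k)[:3]: print(k,np.round(d["xyz"],3),round(d["conf"],2),np.round(proj(p,d["xyz"])))
print(telemetry.read_time_s())
E
```

```text
pics
side cam [0.03598392 0.83499986 0.74031724] 590.093568038434
plate [0.373 0.163 0.075] 0.88 [345. 312.]
plate [0.532 0.062 0.095] 0.77 [296. 246.]
plate [0.409 0.046 0.045] 0.63 [357. 281.]
stage_centre [0.619 0.095 0.03 ] 0.91 [251. 268.]
lens [ 0.653 -0.134  0.245] 0.63 [294. 123.]
lens [0.534 0.07  0.086] 0.16 [293. 251.]
scope [ 0.655 -0.138  0.246] 0.56 [294. 122.]
plate_centre [0.533 0.068 0.088] 0.87 [294. 250.]
plate_centre [0.375 0.16  0.075] 0.69 [345. 311.]
plate_centre [0.41  0.041 0.047] 0.64 [358. 279.]
bottle [0.639 0.314 0.081] 0.68 [163. 309.]
slide_box [0.454 0.361 0.034] 0.92 [238. 390.]
top cam [ 0.37491678 -0.01828775  1.15883656] 545.2425774692426
plate [0.381 0.13  0.099] 0.98 [253. 310.]
plate [0.539 0.051 0.128] 0.91 [291. 226.]
plate [ 0.41  -0.046  0.073] 0.7 [343. 293.]
stage_centre [0.592 0.016 0.028] 0.82 [310. 208.]
lens [ 0.661 -0.163  0.291] 0.94 [412. 134.]
scope [ 0.661 -0.167  0.284] 0.75 [414. 135.]
plate_centre [0.536 0.049 0.128] 0.9 [291. 228.]
plate_centre [0.412 0.032 0.072] 0.61 [303. 293.]
plate_centre [0.38  0.131 0.102] 0.56 [252. 311.]
bottle [0.645 0.282 0.1  ] 0.61 [175. 179.]
jar [ 0.386 -0.351  0.081] 0.78 [500. 301.]
slide_box [0.466 0.343 0.04 ] 0.98 [153. 272.]
0.9
```

View pics/side0.png

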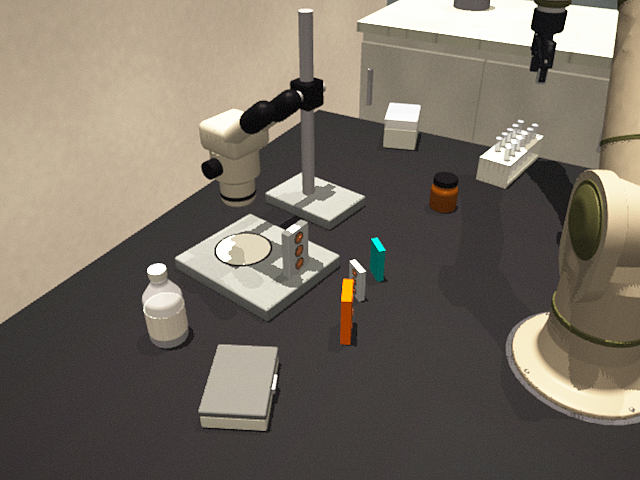

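View pics/top0.png

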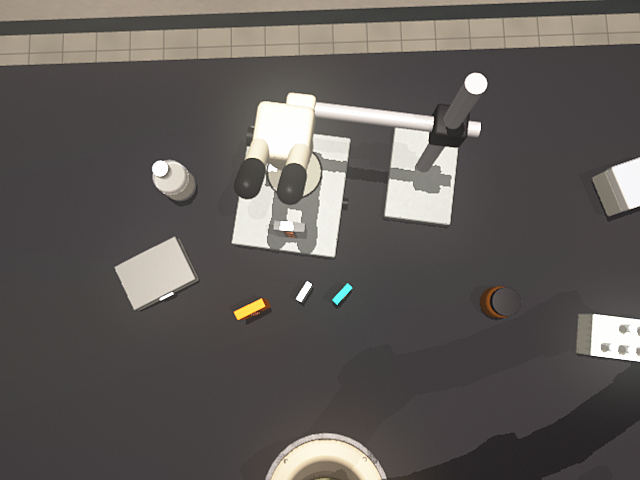

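Side view: the plate stands at about (296,250) on the stage, with cork discs facing the robot. The look-alikes (orange, small white, turquoise) stand on the bench in front of it. In the top view the stage corners are near (233,243), (337,256) and (350,139). I'll enlarge both for accurate corners.

```bash
python3 - <<'E'
import cv2
a=cv2.imread("pics/side0.png")[200:320,165:350]; b=cv2.imread("pics/top0.png")[90:270,220:360]
cv2.imwrite("pics/side0c.png",cv2.resize(a,None,fx=4.3,fy=4.3,interpolation=cv2.INTER_CUBIC))
cv2.imwrite("pics/top0c.png",cv2.resize(b,None,fx=3.3,fy=3.3,interpolation=cv2.INTER_CUBIC))
E
```

```text
(no output)
```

View pics/side0c.png

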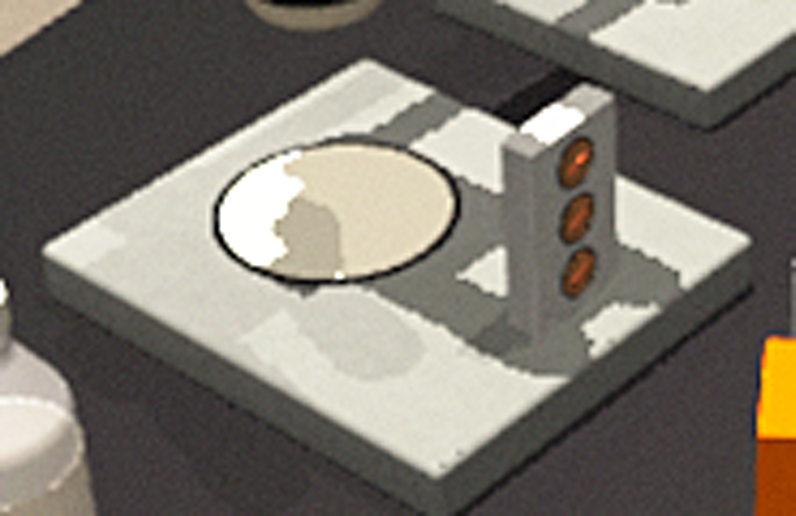

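View pics/top0c.png

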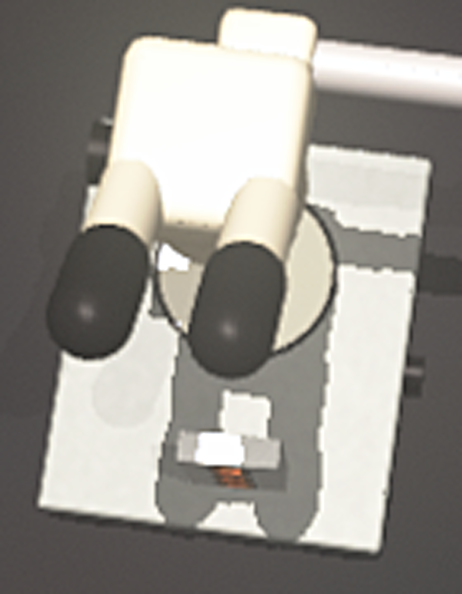

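```bash
cat > fit0.py <<'E'
from h import *
from scipy.optimize import least_squares
S=optics.snapshot("side");T=optics.snapshot("top")
s=lambda x,y:np.array([x/4.3+165,y/4.3+200]); t=lambda x,y:np.array([x/3.3+220,y/3.3+90])
obs=[(S,s(45,250),(-.17+.26,.11)),(S,s(437,480),(-.17,.11)),(S,s(750,240),(-.17,-.11)),(S,s(368,60),(.09,-.11)),
(T,t(38,507),(-.17,.11)),(T,t(380,552),(-.17,-.11)),(T,t(430,158),(.09,-.11))]
def W(q,a,z): c,n=np.cos(q[2]),np.sin(q[2]); return [q[0]+c*a[0]-n*a[1],q[1]+n*a[0]+c*a[1],z]
f=lambda q:np.concatenate([proj(p,W(q,a,.03))-uv for p,uv,a in obs])
r=least_squares(f,[.63,.05,0.1]);print("stage",r.x,np.round(f(r.x),1)); q=r.x
for cam in(S,T):
    m=[i for i,o in enumerate(obs) if o[0] is cam]; g=lambda q:np.concatenate([proj(obs[i][0],W(q,obs[i][2],.03))-obs[i][1] for i in m])
    print(least_squares(g,q).x)
print("disc",back(S,s(337,209),.03), proj(S,[q[0],q[1],.03]))
# plate: local stage-like coords; discs face -dir ; standing; x out of disc face
po=[(S,s(503,143),(-.009,-.03,.1)),(S,s(530,153),(.009,-.03,.1)),(S,s(614,97),(.009,.03,.1)),(S,s(590,85),(-.009,.03,.1)),
(S,s(535,342),(.009,-.03,0)),(S,s(612,288),(.009,.03,0)),(S,s(508,322),(-.009,-.03,0)),
(S,s(576,163),(.009,0,None)),(S,s(577,217),(.009,0,.05)),
(T,t(178,431),(-.009,-.03,.1)),(T,t(178,461),(.009,-.03,.1)),(T,t(280,467),(.009,.03,.1)),(T,t(282,437),(-.009,.03,.1))]
po=[o for o in po if o[2][2] is not None]
f2=lambda v:np.concatenate([proj(p,W(v,a,.03+a[2]))-uv for p,uv,a in po])
r2=least_squares(f2,[q[0]-.12,q[1],q[2]+np.pi]);v=r2.x;print("plate",v,"yaw rel stage+180 deg",np.degrees(v[2]-q[2]-np.pi));print(np.round(f2(v),1))
c,n=np.cos(q[2]),np.sin(q[2]);d=v[:2]-q[:2];print("rel",c*d[0]+n*d[1],-n*d[0]+c*d[1])
E
python3 fit0.py
```

```text
stage [ 0.67015473  0.04804125 -0.16181358] [-1.9 -0.7  0.3 -0.8  1.4 -0.9 -0.7 -1.2 -1.   0.5 -0.4  0.8  0.3  0.3]
[ 0.66836449  0.04949186 -0.16782712]
[ 0.67123102  0.04766018 -0.15778132]
disc [0.67123128 0.0469173  0.03      ] [243.47594591 249.02596833]
plate [0.53831545 0.05385504 3.02268051] yaw rel stage+180 deg 2.4580708438409538
[-1.1 -0.4  0.2  0.5  0.5 -0.7 -1.4 -0.9  0.7 -0.7  1.6 -3.1 -0.2  0.6
 -0.1  0.1 -0.1 -0.3 -1.  -0.1 -0.7  0.9 -0.4  0.7]
rel -0.131053676106923 -0.01550257100512303
```

```bash
cat >> h.py <<'E'
SC=np.array([.6705,.0476]); SY=-.160
def att(yaw,L,flip=1):
    x=np.array([np.cos(yaw)*np.sin(L),np.sin(yaw)*np.sin(L),-np.cos(L)]); y=flip*np.array([-np.sin(yaw),np.cos(yaw),0]); 
    return Ro.from_matrix(np.column_stack([x,y,np.cross(x,y)])).as_rotvec(), x
def st(x,y,yaw=None):
    c,n=np.cos(SY),np.sin(SY); return SC+[c*x-n*y,n*x+c*y]
E
python3 - <<'E'
from h import *
print(telemetry.read_eef_rot(),telemetry.read_ee_pos(),telemetry.read_time_s())
for fl in(1,-1):
  for L in np.radians([0,25,30,35,40,45]):
    o,ax=att(-.119,L,fl)
    out=[]
    for xy,z in(((.49,.06),.12),((.51,.057),.12),((.51,.057),.2),((.43,.065),.2),((.60,.06),.04),((.64,.053),.04)):
        q=robot.solve_ik(np.array([*xy,z])-.025*ax,o); out.append(None if q is None else np.round(q,2).tolist())
    print(fl,np.degrees(L),[0 if k is None else 1 for k in out],out[1],out[-1])
  for a,r in((-1.174,.48),(-.5,.48),(.1,.48)):
    o,ax=att(a,.6,fl); print(a,robot.solve_ik([r*np.cos(a),r*np.sin(a),.28],o))
E
```

```text
[ 2.00411959  0.40186398 -2.00428666] [ 0.27946971 -0.66894097  0.25627624] 1.0
1 0.0 [1, 1, 1, 1, 1, 1] [0.24, 0.59, -0.66, 2.15, 0.65, 0.6, 0.56] [0.21, 0.82, -0.61, 1.9, 0.74, 0.66, 0.6]
1 25.0 [1, 1, 1, 1, 1, 1] [0.39, 0.71, -1.1, 2.45, 1.74, 0.86, -0.61] [0.44, 1.0, -1.1, 2.2, 1.82, 1.0, -0.38]
1 29.999999999999996 [0, 1, 1, 0, 1, 1] [0.35, 0.74, -1.1, 2.51, 1.87, 0.97, -0.77] [0.43, 1.02, -1.1, 2.26, 1.96, 1.07, -0.51]
1 35.0 [0, 0, 1, 0, 1, 1] None [0.41, 1.05, -1.1, 2.31, 2.08, 1.18, -0.62]
1 40.0 [0, 0, 0, 0, 1, 1] None [0.39, 1.1, -1.11, 2.36, 2.19, 1.3, -0.7]
1 45.0 [0, 0, 0, 0, 1, 1] None [0.37, 1.15, -1.11, 2.41, 2.29, 1.44, -0.76]
-1.174 [ 1.88836246  0.29287899 -1.08355563  2.46443553  1.75154107  0.41682023
 -0.33981056]
-0.5 [ 0.54671015  0.16847295 -0.26470636  2.49632181  2.17793052  0.19139786
 -0.76894255]
0.1 [ 0.01777788  0.17350905 -0.34682915  2.49255338  2.11717548  0.20481536
 -0.70879385]
-1 0.0 [1, 1, 1, 1, 1, 1] [-0.29, 0.52, 0.1, 2.18, -0.12, 0.44, -1.79] [-0.26, 0.75, 0.13, 1.93, -0.2, 0.48, -1.67]
-1 25.0 [1, 1, 0, 1, 1, 1] [-0.21, 0.5, -0.19, 2.48, 2.23, 0.36, 2.03] [-0.12, 0.72, -0.19, 2.24, 2.25, 0.35, 2.13]
-1 29.999999999999996 [0, 1, 1, 0, 1, 1] [0.01, 0.56, -0.55, 2.53, 2.14, 0.64, 2.09] [-0.02, 0.76, -0.37, 2.29, 2.28, 0.56, 2.11]
-1 35.0 [0, 0, 1, 0, 1, 1] None [0.09, 0.82, -0.55, 2.33, 2.3, 0.79, 2.13]
-1 40.0 [0, 0, 0, 0, 1, 1] None [0.19, 0.91, -0.74, 2.38, 2.31, 1.04, 2.16]
-1 45.0 [0, 0, 0, 0, 1, 1] None [0.27, 1.04, -0.92, 2.41, 2.33, 1.31, 2.23]
-1.174 [ 1.15574471  0.16478166 -0.189689    2.49979001  2.23925458  0.18020312
  2.31225179]
-0.5 [ 0.48174471  0.16478166 -0.189689    2.49979001  2.23925458  0.18020312
  2.31225179]
0.1 [-0.11825529  0.16478166 -0.189689    2.49979001  2.23925458  0.18020312
  2.31225179]
```

```bash
python3 - <<'E'
from h import *
t0=telemetry.read_time_s()
robot.goto_joints([1.156,.165,-.1,2.45,0,.18,-.08]); print(telemetry.read_ee_pos(),telemetry.read_time_s()-t0)
robot.goto_joints([1.156,.165,-.19,2.49,2.24,.18,2.31]); print(telemetry.read_ee_pos(),telemetry.read_time_s()-t0)
robot.goto_joints([-.15,.165,-.19,2.49,2.24,.18,2.31]); print(telemetry.read_ee_pos(),telemetry.read_time_s())
robot.command_gripper(0.0); print(telemetry.read_width(),telemetry.read_time_s())
for L in (25,26,27,28,29,30,31):
    o,ax=att(-.119,np.radians(L),-1)
    print(L,[None if (q:=robot.solve_ik(np.array([x,.0539+(.538-x)*.119,z])-.025*ax,o)) is None else np.round(q,2).tolist() for x,z in((.50,.115),(.505,.115),(.51,.115),(.54,.115),(.505,.17))])
for n in("side","top"): cv2.imwrite(f"pics/{n}1.png",optics.snapshot(n)["image"])
E
```

```text
[ 0.16249226 -0.40221565  0.25630409] 1.1166999999999998
[ 0.18909735 -0.44801728  0.28345206] 3.1666999999999996
[0.48172313 0.06444247 0.28350549] 6.3
-0.0002854122209402608 7.0667
25 [[-0.14, 0.51, -0.3, 2.5, 2.17, 0.43, 2.07], [-0.14, 0.51, -0.29, 2.49, 2.17, 0.42, 2.08], [-0.14, 0.51, -0.28, 2.48, 2.17, 0.41, 2.09], [-0.15, 0.52, -0.22, 2.42, 2.15, 0.35, 2.15], [-0.33, 0.37, -0.02, 2.46, 1.94, 0.22, 2.33]]
26 [[-0.13, 0.52, -0.33, 2.51, 2.19, 0.46, 2.04], [-0.13, 0.52, -0.32, 2.5, 2.19, 0.45, 2.05], [-0.13, 0.52, -0.31, 2.49, 2.19, 0.44, 2.06], [-0.14, 0.53, -0.25, 2.43, 2.18, 0.39, 2.12], [-0.3, 0.37, -0.08, 2.47, 1.99, 0.26, 2.28]]
27 [[-0.12, 0.53, -0.35, 2.53, 2.21, 0.5, 2.02], [-0.12, 0.53, -0.34, 2.52, 2.21, 0.49, 2.03], [-0.12, 0.53, -0.33, 2.5, 2.21, 0.48, 2.04], [-0.13, 0.53, -0.27, 2.44, 2.2, 0.42, 2.09], [-0.27, 0.38, -0.13, 2.48, 2.03, 0.29, 2.23]]
28 [[-0.11, 0.53, -0.37, 2.54, 2.23, 0.54, 1.99], [-0.11, 0.53, -0.36, 2.53, 2.23, 0.53, 2.0], [-0.11, 0.53, -0.35, 2.52, 2.23, 0.52, 2.01], [-0.12, 0.54, -0.3, 2.46, 2.23, 0.46, 2.06], [-0.24, 0.38, -0.17, 2.49, 2.06, 0.33, 2.19]]
29 [[-0.11, 0.54, -0.39, 2.55, 2.24, 0.58, 1.97], [-0.11, 0.54, -0.38, 2.54, 2.24, 0.57, 1.98], [-0.11, 0.54, -0.37, 2.53, 2.24, 0.56, 1.99], [-0.11, 0.55, -0.32, 2.47, 2.25, 0.49, 2.03], [-0.22, 0.39, -0.21, 2.5, 2.09, 0.37, 2.15]]
30 [[-0.1, 0.55, -0.41, 2.56, 2.26, 0.61, 1.95], [-0.1, 0.55, -0.4, 2.55, 2.26, 0.6, 1.95], [-0.1, 0.55, -0.39, 2.54, 2.26, 0.59, 1.96], [-0.1, 0.55, -0.33, 2.48, 2.27, 0.53, 2.01], [-0.2, 0.39, -0.25, 2.51, 2.11, 0.41, 2.12]]
31 [None, None, [-0.1, 0.56, -0.41, 2.55, 2.27, 0.63, 1.94], [-0.1, 0.56, -0.35, 2.49, 2.28, 0.57, 1.99], [-0.18, 0.4, -0.28, 2.52, 2.14, 0.45, 2.09]]
```

View pics/side1.png

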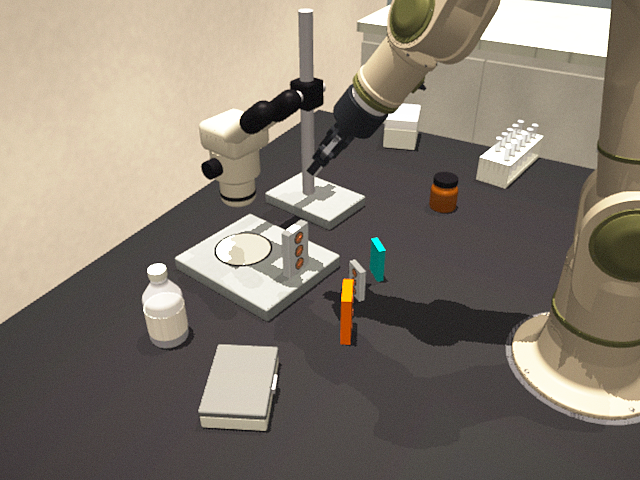

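View pics/top1.png

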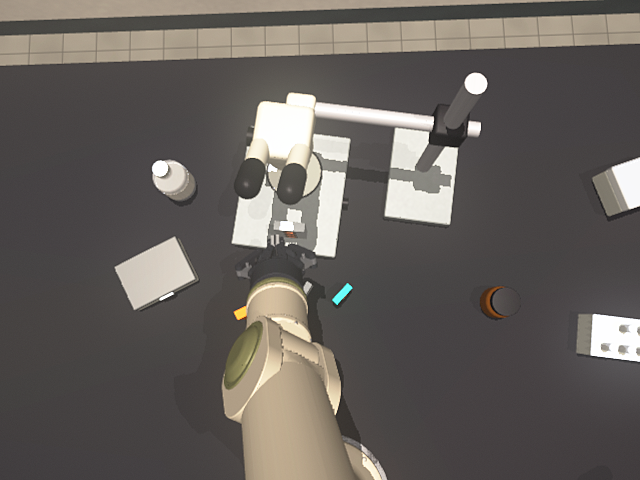

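The picture shows the gripper behind the plate and clear of everything. Now the light push at the top.

```bash
python3 - <<'E'
from h import *
o,ax=att(-.119,np.radians(28),-1)
P=lambda x,z:np.array([x,.0539+(.538-x)*.12,z])-.025*ax
t0=telemetry.read_time_s()
robot.movep(P(.500,.20),o); print(telemetry.read_time_s()-t0)
robot.move_linear(P(.502,.117),o,vel=.12); print(telemetry.read_time_s()-t0, telemetry.read_ft_force())
hit=robot.move_linear(P(.530,.117),o,vel=.03,guard=0.6); e=telemetry.read_ee_pos()+.025*ax
print(hit,e,telemetry.read_ft_force(),telemetry.read_time_s())
p=optics.snapshot("side"); cv2.imwrite("pics/side2.png",p["image"][180:330,220:420].repeat(4,0).repeat(4,1))
E
```

```text
0.4333
1.2750000000000012 [ 0.31576549  1.04620735 -0.4122547 ]
False [0.52978702 0.05484572 0.11695185] [-1.170059   -0.63963352 -0.13861954] 9.5333
```

View pics/side2.png

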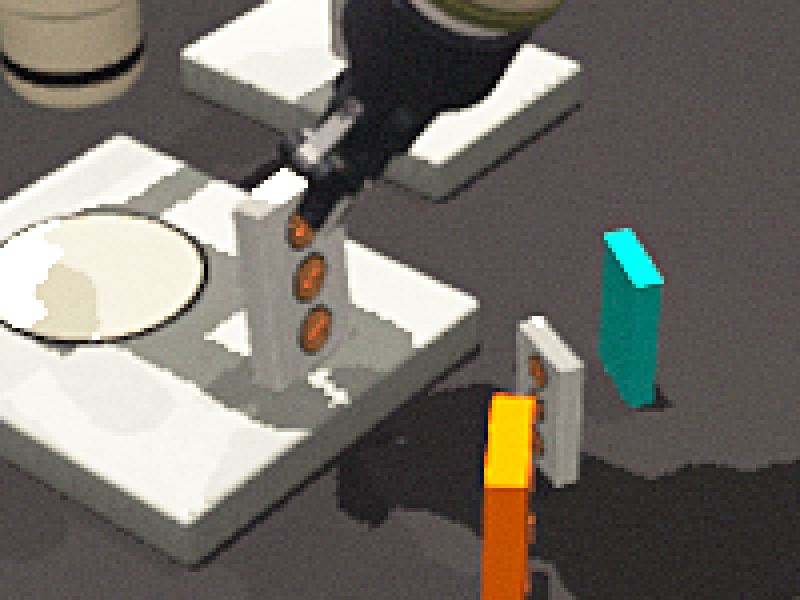

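The plate is touched at its top disc and starting to lean. I'll keep going slowly.

```bash
python3 - <<'E'
from h import *
o,ax=att(-.119,np.radians(28),-1)
P=lambda x,z:np.array([x,.0539+(.538-x)*.12,z])-.025*ax
hit=robot.move_linear(P(.549,.117),o,vel=.04,guard=8); print(hit,telemetry.read_ft_force())
robot.pause(.4)
robot.move_linear(P(.500,.16),o,vel=.15)
print(telemetry.read_time_s())
for n in("side","top"): 
    p=optics.snapshot(n); cv2.imwrite(f"pics/{n}3.png",p["image"])
    for d in search_frame(p,"plate_centre")[:3]: print(np.round(d["xyz"],3),round(d["conf"],2),np.round(proj(p,d["xyz"])))
i=cv2.imread("pics/side3.png")[200:320,165:350]; cv2.imwrite("pics/side3c.png",cv2.resize(i,None,fx=4.3,fy=4.3,interpolation=cv2.INTER_CUBIC))
i=cv2.imread("pics/top3.png")[90:270,220:360]; cv2.imwrite("pics/top3c.png",cv2.resize(i,None,fx=3.3,fy=3.3,interpolation=cv2.INTER_CUBIC))
E
```

```text
False [ 0.45357351 -0.17027257 -0.04793546]
11.1917
[0.376 0.161 0.074] 0.88 [344. 311.]
[0.409 0.039 0.045] 0.84 [359. 280.]
[ 0.403 -0.034  0.048] 0.82 [378. 259.]
[0.58  0.038 0.048] 0.84 [299. 212.]
[ 0.408 -0.046  0.082] 0.73 [343. 294.]
```

View pics/side3c.png

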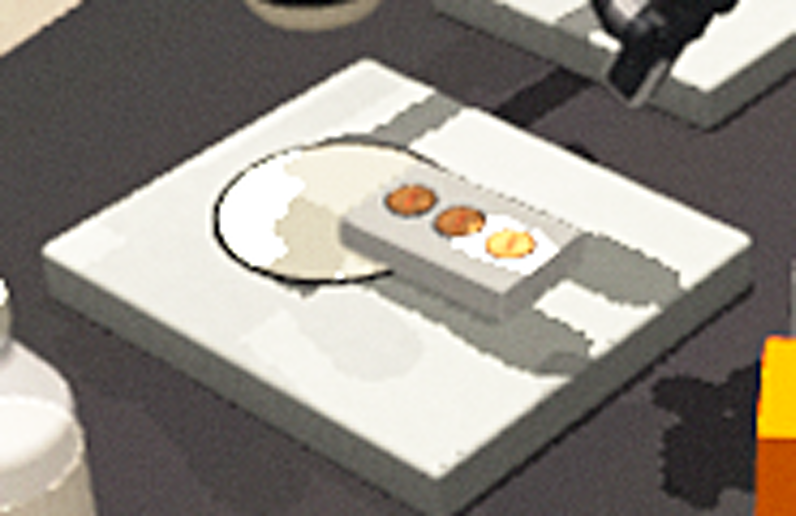

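View pics/top3c.png

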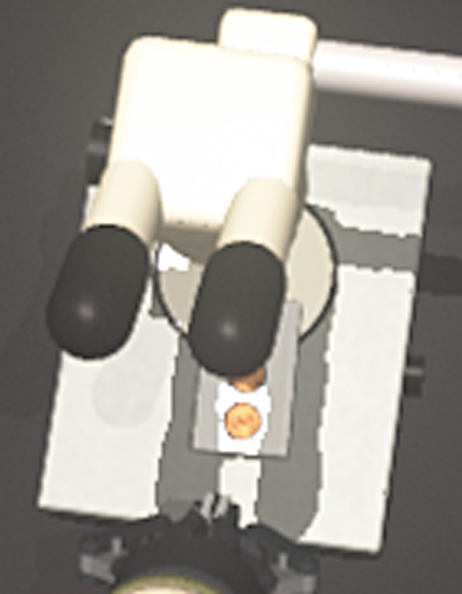

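The plate lies discs up: the discs are at side-crop (410,200), (460,221) and (512,243), with the near end at the bottom right. Next I'll fit the stage and plate edges with subpixel accuracy.

```bash
cat > fit.py <<'E'
from h import *
from scipy.optimize import least_squares
from scipy.ndimage import map_coordinates
def Wp(q,a,z): c,n=np.cos(q[2]),np.sin(q[2]); return [q[0]+c*a[0]-n*a[1],q[1]+n*a[0]+c*a[1],z]
def edgefit(items,q0,w=5,it=4):
    """items: (pic, [(a0,a1,z)...]) ; q=x,y,yaw"""
    q=np.array(q0,float)
    for k in range(it):
        ww=w if k<2 else 3
        M=[]
        for p,segs in items:
            g=cv2.GaussianBlur(cv2.cvtColor(p["image"],cv2.COLOR_BGR2GRAY).astype(float),(0,0),.8)
            for a0,a1,z in segs:
                for f in np.linspace(.06,.94,30):
                    a=np.array(a0)*(1-f)+np.array(a1)*f
                    u=proj(p,Wp(q,a,z)); u2=proj(p,Wp(q,a+1e-3*(np.array(a1)-a0),z)); d=(u2-u)/np.linalg.norm(u2-u); n=np.array([-d[1],d[0]])
                    s=np.arange(-ww,ww+.01,.25); I=map_coordinates(g,[u[1]+s*n[1],u[0]+s*n[0]],order=1); G=np.abs(np.gradient(I,.25)); j=G.argmax()
                    if G[j]<8 or j in(0,len(s)-1): continue
                    M.append((p,a,z,u+s[j]*n,n))
        f=lambda q:[n@(proj(p,Wp(q,a,z))-uv) for p,a,z,uv,n in M]
        r=least_squares(f,q,loss="soft_l1",f_scale=.4); q=r.x
    e=np.array(f(q)); return q,len(M),np.median(np.abs(e))
def rect(x0,x1,y0,y1,z,sides): 
    S={"b":((x0,y0),(x0,y1),z),"f":((x1,y0),(x1,y1),z),"l":((x0,y1),(x1,y1),z),"r":((x0,y0),(x1,y0),z)}; return [S[s] for s in sides]
E
cat > run1.py <<'E'
from fit import *
def load(n,cam): 
    p=optics.snapshot(cam); p=dict(p); p["image"]=cv2.imread(n); return p
S0=load("pics/side0.png","side");T0=load("pics/top0.png","top");S3=load("pics/side3.png","side");T3=load("pics/top3.png","top")
st_=lambda s:rect(-.17,.09,-.11,.11,.03,s)
q0=[.6702,.048,-.1618]
for nm,its in(("both",[(S0,st_("bflr")),(T0,st_("br"))]),("side",[(S0,st_("bflr"))]),("top",[(T0,st_("br"))])):
    print("stage",nm,edgefit(its,q0))
# rim disc in side
im=S3["image"];im0=S0["image"]; g=cv2.GaussianBlur(cv2.cvtColor(im0,cv2.COLOR_BGR2GRAY).astype(float),(0,0),.6)
pts=[]
for th in np.linspace(0,2*np.pi,120):
    best=None
    rr=np.arange(.048,.062,.0003); v=[];
    for r in rr:
        u=proj(S0,[.6702+r*np.cos(th),.048+r*np.sin(th),.03]); v.append(map_coordinates(g,[[u[1]],[u[0]]],order=1)[0])
    v=np.array(v);j=v.argmin()
    if 0<j<len(v)-1 and v.max()-v[j]>60: pts.append([.6702+rr[j]*np.cos(th),.048+rr[j]*np.sin(th)])
pts=np.array(pts); r=least_squares(lambda c:np.hypot(*(pts-c[:2]).T)-c[2],[.67,.048,.055],loss="soft_l1",f_scale=.0005);print("rim side",r.x,len(pts))
pl=lambda s,z:rect(-.05,.05,-.03,.03,z,s)
s=lambda x,y:np.array([x/4.3+165,y/4.3+200])
for uv in((410,200),(460,221),(512,243)): print("cork",back(S3,s(*uv),.048))
c=back(S3,s(460,221),.048)
for nm,its in(("side",[(S3,pl("bl",.048))]),("top",[(T3,pl("br",.048))]),("both",[(S3,pl("blfr",.048)),(T3,pl("br",.048))])):
    print("plate",nm,edgefit(its,[c[0],c[1],-.15]))
print(telemetry.read_time_s())
E
python3 run1.py
```

```text
stage both (array([ 0.67154434,  0.04871736, -0.16273384]), 179, np.float64(0.24928188358604356))
stage side (array([ 0.67089767,  0.04891894, -0.16186011]), 119, np.float64(0.2373908095274691))
stage top (array([ 0.67240953,  0.04859649, -0.16389509]), 60, np.float64(0.19056053720710808))
rim side [0.67252345 0.0465366  0.05854255] 100
cork [0.62936636 0.04388713 0.048     ]
cork [0.59932089 0.04646218 0.048     ]
cork [0.56875278 0.04918178 0.048     ]
plate side (array([ 0.59926524,  0.04764918, -0.11279915]), 60, np.float64(0.011316638964372738))
plate top (array([ 0.60005697,  0.04752352, -0.12375433]), 58, np.float64(0.24762056679206945))
plate both (array([ 0.59952979,  0.04734838, -0.12010314]), 171, np.float64(0.24888526916010797))
11.5917
```

```bash
cat > plan.py <<'E'
from fit import *
L=np.radians(40)
PL=np.array([.5995,.0473,-.120]); ST=np.array([.6712,.0483,-.1625])
def tcp(plate,loc=-.035,tipz=.039,back=0.):
    o,ax=att(plate[2],L,-1)
    tip=np.array([plate[0]+loc*np.cos(plate[2]),plate[1]+loc*np.sin(plate[2]),tipz])
    # loc refers to the tip-end centre + 8 mm back along the plate => grasp region
    return tip-(.025+back)*ax,o
E
python3 - <<'E'
from plan import *
S=optics.snapshot("side"); e=telemetry.read_ee_pos(); ax=Ro.from_rotvec(telemetry.read_eef_rot()).as_matrix()[:,0]
print("tip px", proj(S,e+.025*ax), "seen approx (312,224)")
robot.command_gripper(.085); print(telemetry.read_time_s())
for b in (.12,.08,.04,0): print(b,robot.solve_ik(*tcp(PL,back=b)))
print(robot.solve_ik(*tcp(ST)), robot.solve_ik(*tcp(ST,back=.05)))
try:
    robot.movep(*tcp(PL,back=.08))
except Exception as x: print(repr(x))
print(telemetry.read_time_s())
for n in("side","top"):
    p=optics.snapshot(n); e=telemetry.read_ee_pos(); ax=Ro.from_rotvec(telemetry.read_eef_rot()).as_matrix()[:,0]
    y=Ro.from_rotvec(telemetry.read_eef_rot()).as_matrix()[:,1]
    u0=proj(p,e).astype(int); x0,y0=np.clip(u0[0]-90,0,460),np.clip(u0[1]-65,0,345)
    im=cv2.resize(p["image"][y0:y0+135,x0:x0+180],None,fx=4.4,fy=4.4,interpolation=cv2.INTER_CUBIC)
    for sgn in(1,-1):
        for d,c in((.025,(0,0,255)),(.012,(0,255,0))):
            u=(proj(p,e+d*ax+sgn*.0425*y)-[x0,y0])*4.4; cv2.circle(im,tuple(int(k) for k in u),4,c,1)
    cv2.imwrite(f"pics/{n}4c.png",im)
E
```

```text
tip px [310.91724713 220.54160488] seen approx (312,224)
12.425
0.12 None
0.08 None
0.04 None
0 [ 3.70298694e-04  8.82284216e-01 -5.54246325e-01  2.55528075e+00
  2.42398250e+00  1.11333540e+00  1.85089844e+00]
[-0.09973935  0.82132397 -0.33604209  2.39303311  2.46045177  0.87102941
  1.8233873 ] [-0.12222808  0.73504441 -0.35828845  2.45534973  2.40034953  0.85550808
  1.82681483]
PlanningError('the arm cannot take that pose within its joint ranges')
12.425
```

```bash
sed -i 's/def tcp(plate,loc=-.035,tipz=.039,back=0.):/def tcp(plate,loc=-.028,tipz=.039,back=0.,Ld=38):\n    L=np.radians(Ld)/' plan.py; python3 - <<'E'
from plan import *
for Ld in (26,28,30,32,34,36,38,40):
    for z in (.039,.06,.09,.12):
        q=robot.solve_ik(*tcp(PL,tipz=z,Ld=Ld)); print(Ld,z,None if q is None else np.round(q,2))
print([None if robot.solve_ik(*tcp(ST,tipz=.039,back=b)) is None else 1 for b in (0,.02,.04,.06,.08)])
E
```

```text
26 0.039 [-0.1   0.71 -0.26  2.4   2.4   0.51  1.94]
26 0.06 [-0.11  0.67 -0.25  2.39  2.35  0.46  1.98]
26 0.09 [-0.14  0.6  -0.2   2.38  2.27  0.38  2.06]
26 0.12 [-0.19  0.53 -0.13  2.37  2.18  0.3   2.15]
28 0.039 [-0.1   0.73 -0.29  2.42  2.42  0.58  1.9 ]
28 0.06 [-0.1   0.68 -0.28  2.42  2.38  0.53  1.94]
28 0.09 [-0.12  0.61 -0.24  2.4   2.32  0.45  2.01]
28 0.12 [-0.16  0.54 -0.19  2.39  2.23  0.37  2.09]
30 0.039 [-0.09  0.74 -0.31  2.44  2.45  0.65  1.87]
30 0.06 [-0.1   0.69 -0.3   2.44  2.41  0.6   1.91]
30 0.09 [-0.11  0.62 -0.28  2.43  2.35  0.52  1.96]
30 0.12 [-0.14  0.55 -0.23  2.41  2.28  0.44  2.04]
32 0.039 [-0.09  0.76 -0.33  2.46  2.47  0.73  1.84]
32 0.06 [-0.09  0.71 -0.32  2.46  2.43  0.67  1.87]
32 0.09 [-0.1   0.63 -0.3   2.45  2.38  0.59  1.93]
32 0.12 [-0.12  0.56 -0.27  2.43  2.32  0.51  1.99]
34 0.039 [-0.09  0.78 -0.35  2.49  2.48  0.8   1.81]
34 0.06 [-0.09  0.73 -0.34  2.48  2.45  0.75  1.84]
34 0.09 [-0.1   0.65 -0.33  2.47  2.4   0.67  1.89]
34 0.12 [-0.11  0.57 -0.3   2.46  2.35  0.58  1.95]
36 0.039 [-0.09  0.8  -0.37  2.51  2.49  0.88  1.79]
36 0.06 [-0.09  0.75 -0.36  2.5   2.47  0.82  1.82]
36 0.09 [-0.09  0.67 -0.35  2.49  2.42  0.74  1.86]
36 0.12 [-0.11  0.59 -0.33  2.48  2.38  0.66  1.91]
38 0.039 [-0.09  0.83 -0.39  2.53  2.5   0.96  1.77]
38 0.06 [-0.09  0.77 -0.38  2.52  2.48  0.9   1.79]
38 0.09 [-0.09  0.69 -0.37  2.52  2.44  0.82  1.83]
38 0.12 [-0.1   0.61 -0.35  2.5   2.4   0.73  1.88]
40 0.039 [-0.05  0.86 -0.46  2.54  2.47  1.06  1.8 ]
40 0.06 [-0.08  0.8  -0.41  2.54  2.48  0.99  1.78]
40 0.09 [-0.09  0.71 -0.39  2.54  2.45  0.9   1.81]
40 0.12 [-0.1   0.63 -0.38  2.52  2.41  0.81  1.85]
[1, 1, 1, 1, 1]
```

```bash
cat > shot.py <<'E'
from plan import *
def shot(tag,width,F=4.4,ov=True):
    e=telemetry.read_ee_pos(); M=Ro.from_rotvec(telemetry.read_eef_rot()).as_matrix(); r={}
    for n in("side","top"):
        p=optics.snapshot(n); r[n]=p; cv2.imwrite(f"pics/{n}{tag}.png",p["image"])
        u0=proj(p,e).astype(int); x0,y0=np.clip(u0[0]-90,0,460),np.clip(u0[1]-65,0,345)
        im=cv2.resize(p["image"][y0:y0+135,x0:x0+180],None,fx=F,fy=F,interpolation=cv2.INTER_CUBIC)
        if ov:
          for sgn in(1,-1):
            for d,c in((.025,(0,0,255)),(.012,(0,255,0))):
              u=(proj(p,e+d*M[:,0]+sgn*width/2*M[:,1])-[x0,y0])*F; cv2.circle(im,tuple(int(k) for k in u),4,c,1)
        cv2.imwrite(f"pics/{n}{tag}c.png",im)
    return r
E
python3 - <<'E'
from shot import *
robot.move_linear(*tcp(PL,tipz=.10),vel=.15)
print(telemetry.read_ee_pos(),telemetry.read_ft_force(),telemetry.read_time_s()); shot("5",.085)
E
```

```text
[0.55595087 0.0524476  0.11971826] [-0.60368998  0.84409037  0.09043953] 13.2917
```

View pics/side5c.png

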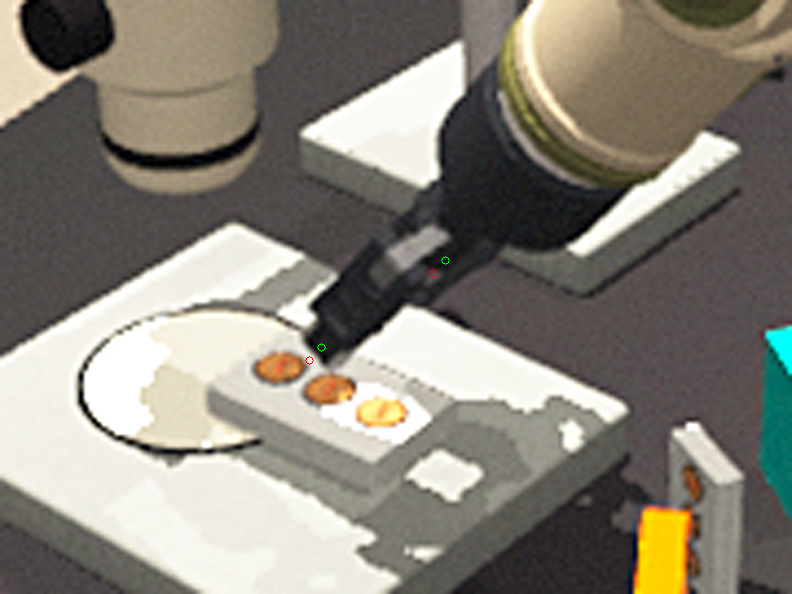

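View pics/top5c.png

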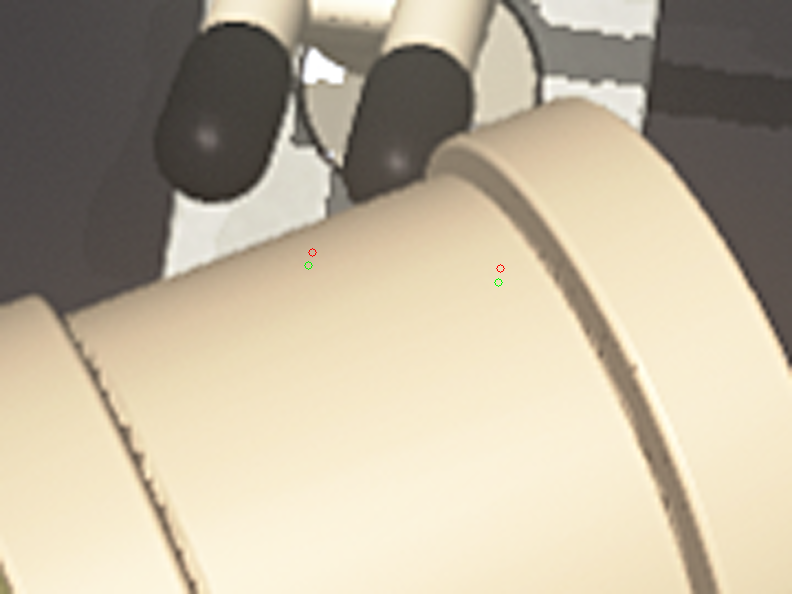

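View pics/side5.png

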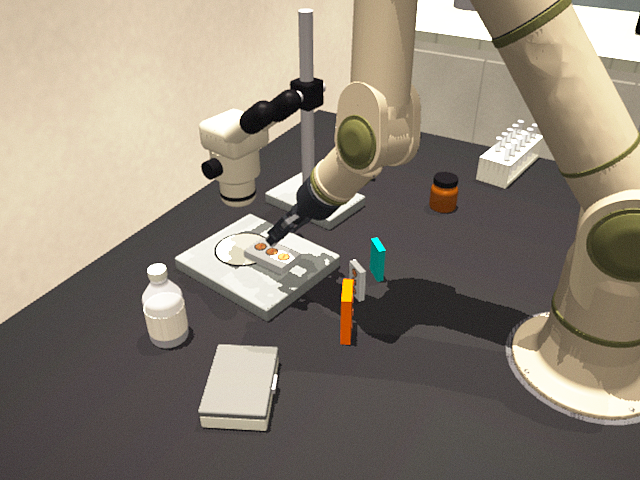

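View pics/top5.png

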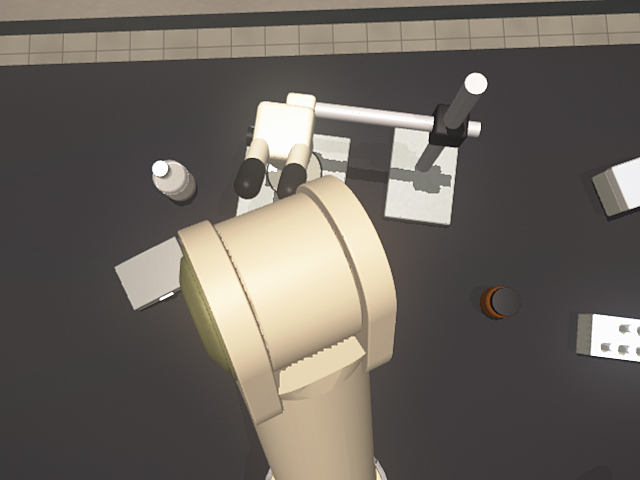

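```bash
python3 - <<'E'
from h import *
print(np.round(telemetry.read_joints(),2))
E
```

```text
[-0.1   0.66 -0.36  2.51  2.43  0.78  1.84]
```

```bash
python3 - <<'E'
from h import *
p=optics.snapshot("side"); e=telemetry.read_ee_pos(); ax=Ro.from_rotvec(telemetry.read_eef_rot()).as_matrix()[:,0]
im=p["image"].copy()
for d in np.arange(0,.41,.05):
    X=e-d*ax; u=proj(p,X); print(round(d,2),np.round(X,3),np.round(u))
    cv2.circle(im,tuple(int(k) for k in u),3,(0,0,255),-1)
    # radius gauge 0.05 perpendicular in vertical plane
    n=np.array([ax[2],0,-ax[0]]); 
    for s in(.05,-.05): cv2.circle(im,tuple(int(k) for k in proj(p,X+s*n)),2,(255,0,0),-1)
# eyepiece end extents
c,n=np.cos(-.1625),np.sin(-.1625)
for x in(-.135,-.1,-.05):
  for z in(.3,.345,.39):
    for y in(-.035,.035): cv2.circle(im,tuple(int(k) for k in proj(p,[.6712+c*x-n*y,.0485+n*x+c*y,z])),2,(0,255,0),-1)
cv2.imwrite("pics/side6.png",cv2.resize(im[0:270,170:480],None,fx=2.2,fy=2.2))
E
```

```text
0.0 [0.556 0.053 0.121] [287. 229.]
0.05 [0.526 0.056 0.16 ] [299. 216.]
0.1 [0.495 0.06  0.199] [313. 203.]
0.15 [0.465 0.064 0.239] [327. 189.]
0.2 [0.434 0.067 0.278] [342. 173.]
0.25 [0.403 0.071 0.318] [358. 157.]
0.3 [0.373 0.075 0.357] [376. 139.]
0.35 [0.342 0.078 0.396] [395. 119.]
0.4 [0.312 0.082 0.436] [416.  98.]
```

View pics/side6.png

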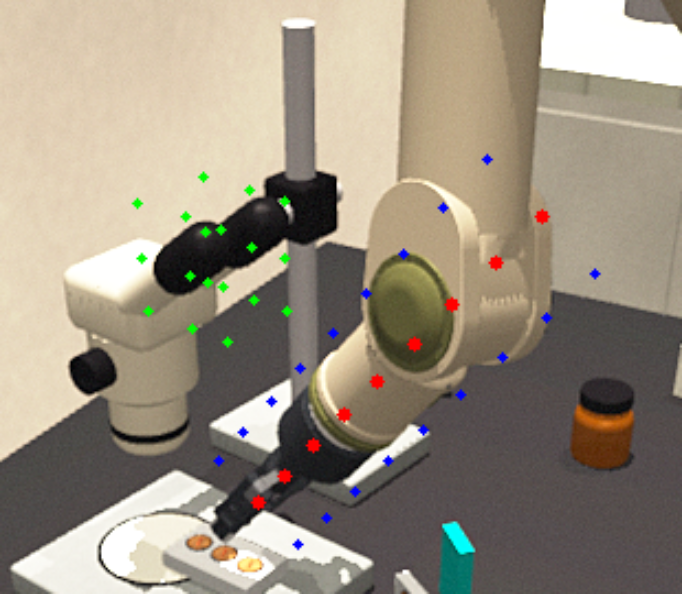

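Final clearance between the wrist yoke and the eyepieces would be thin at a 38° lean. So I'll slide part way at 38°, then re-grip with more lean for the last stretch.

```bash
python3 - <<'E'
from shot import *
robot.move_linear(*tcp(PL,loc=-.022,tipz=.07),vel=.15)
hit=robot.move_linear(*tcp(PL,loc=-.022,tipz=.0365),vel=.06,guard=5)
print(hit,telemetry.read_ft_force(),telemetry.read_time_s())
shot("7",.085)
E
```

```text
False [-0.83419088  0.92859718  0.34367992] 14.5
```

View pics/side7c.png

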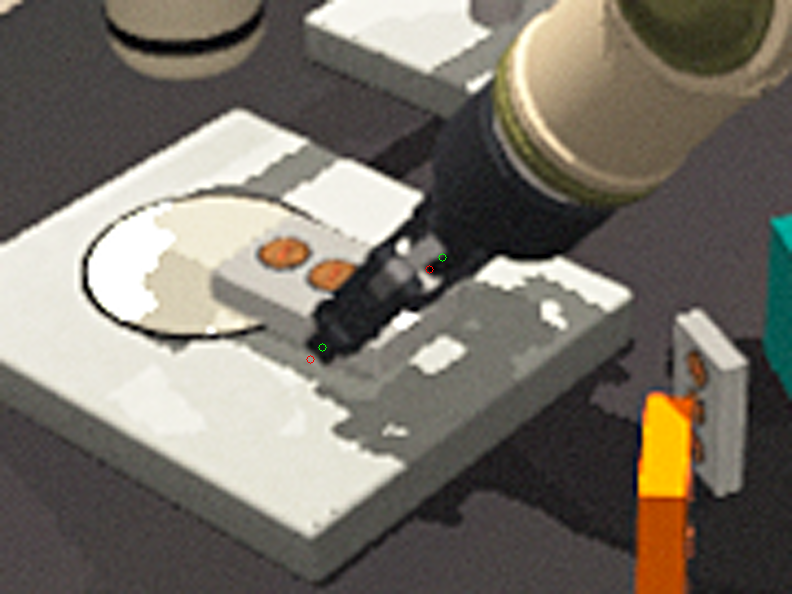

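```bash
python3 - <<'E'
from shot import *
robot.command_gripper(.05,20); print(telemetry.read_width(),telemetry.read_ft_force(),telemetry.read_time_s())
c,n=np.cos(ST[2]),np.sin(ST[2]); P1=np.array([ST[0]-.037*c,ST[1]-.037*n,ST[2]])
print(robot.move_linear(*tcp(P1,loc=-.022,tipz=.0365),vel=.03,guard=15)); print(telemetry.read_width(),telemetry.read_ft_force(),telemetry.read_time_s())
shot("8",.06)
E
```

```text
0.05968795634308297 [-2.28048873 -0.25178944  5.55190803] 14.95
True
0.05937799604022708 [-2.03109086 -0.33190891  4.17841469] 15.2667
```

View pics/side8c.png

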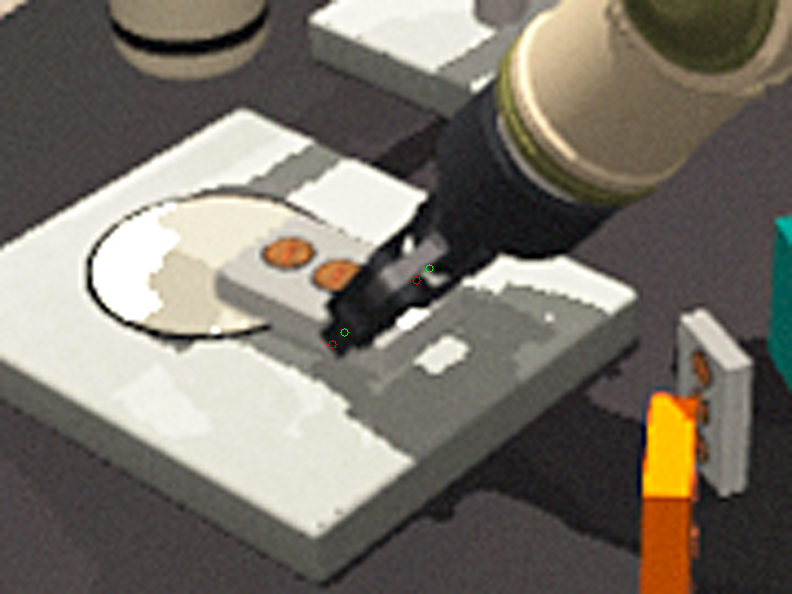

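View pics/side8.png

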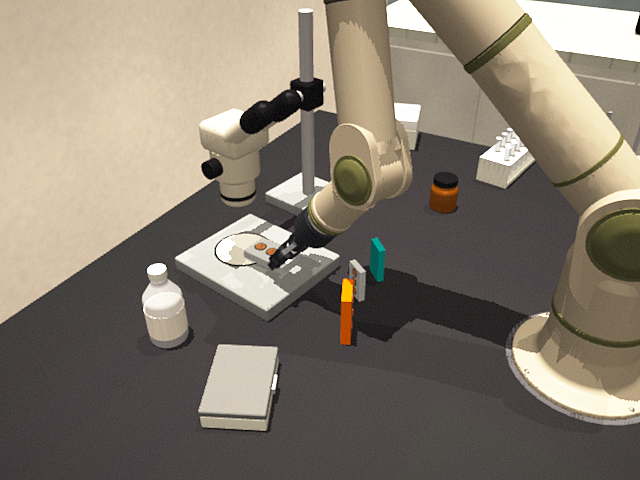

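The closed tips sit right on the stage (red ring at the fingertip, Fz +5 N), which tripped the guard early. I'll release, raise 5 mm and re-grip.

```bash
python3 - <<'E'
from shot import *
robot.command_gripper(.078); print(telemetry.read_ft_force())
# plate pose now: assume partway
e=telemetry.read_ee_pos(); o=telemetry.read_eef_rot(); 
robot.move_linear(e+[0,0,.005],vel=.05); print(telemetry.read_ft_force(),telemetry.read_time_s())
robot.command_gripper(.05,20); print(telemetry.read_width(),telemetry.read_ft_force(),telemetry.read_time_s())
M=Ro.from_rotvec(o).as_matrix(); print(np.degrees(np.arctan2(M[1,0],M[0,0])), e)
shot("9",.06)
E
```

```text
[-1.36457588  0.06015862  0.32383667]
[0.30386732 0.84506873 0.5801957 ] 15.9417
0.058988843745892985 [-2.37299012  0.27292376  5.81827731] 16.25
-6.991178465758704 [0.56229714 0.05185565 0.0561259 ]
```

View pics/side9c.png

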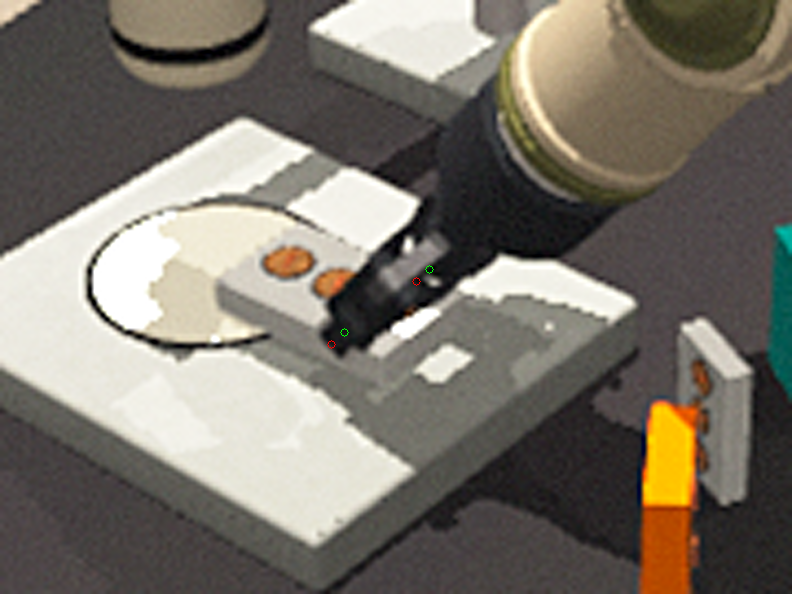

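```bash
python3 - <<'E'
from shot import *
o=telemetry.read_eef_rot(); d=np.array([np.cos(ST[2]),np.sin(ST[2]),0])
for k in range(3):
    e=telemetry.read_ee_pos(); h=robot.move_linear(e+.004*d,o,vel=.02,guard=25); print(h,telemetry.read_ee_pos()-e,telemetry.read_ft_force(),telemetry.read_width(),telemetry.read_time_s())
E
```

```text
False [ 2.70179268e-03 -4.59348642e-04  2.07224170e-06] [-6.49970424  1.25195582  7.77750138] 0.05935004648722834 16.6917
False [ 2.40518564e-03 -3.92587126e-04  1.27041957e-05] [-7.76991681  1.50553203 10.57849559] 0.059227680344483516 16.975
False [ 2.40340953e-03 -3.63263157e-04 -1.52477988e-06] [-6.95977612  1.21613716  9.1087365 ] 0.05914677411197388 17.25
```

```bash
python3 - <<'E'
from shot import *
c,n=np.cos(ST[2]),np.sin(ST[2]); P1=np.array([ST[0]-.037*c,ST[1]-.037*n,ST[2]])
x,o=tcp(P1,loc=-.022,tipz=.0425); print(telemetry.read_ee_pos(),x)
e=telemetry.read_ee_pos()
try: print(robot.move_linear(x,o,vel=.03,guard=30))
except Exception as ex: print(repr(ex))
print(telemetry.read_ee_pos()-x,telemetry.read_width(),telemetry.read_ft_force(),telemetry.read_time_s())
robot.command_gripper(.078)
e=telemetry.read_ee_pos(); M=Ro.from_rotvec(telemetry.read_eef_rot()).as_matrix()
print(e-x,telemetry.read_ft_force())
robot.move_linear(e-.03*M[:,0]+[0,0,.045],vel=.15); print(telemetry.read_ft_force(),telemetry.read_time_s())
shot("10",.08)
i=cv2.imread("pics/side10.png")[200:320,165:350]; cv2.imwrite("pics/side10z.png",cv2.resize(i,None,fx=4.3,fy=4.3,interpolation=cv2.INTER_CUBIC))
E
```

```text
[0.56972259 0.05068738 0.06138519] [0.5977885  0.06033549 0.06220027]
False
[ 5.43219627e-05  1.01177703e-04 -1.77748295e-05] 0.05926075606089217 [ 0.59214422  0.58094871 -2.02432301] 18.3417
[ 8.78033606e-05 -8.63925444e-05  1.91208374e-04] [ 0.51698356 -0.34906648 -0.18083533]
[ 0.50027023 -0.26535522  0.01201345] 19.2917
```

View pics/side10z.png

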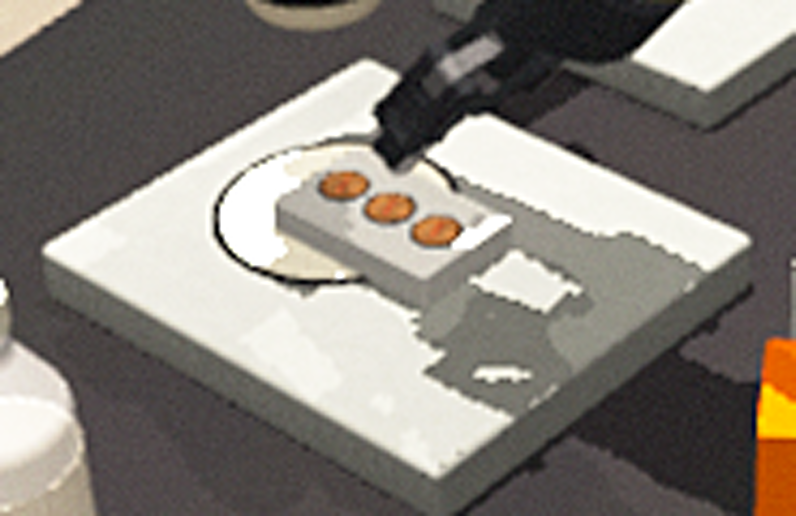

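View pics/side10.png

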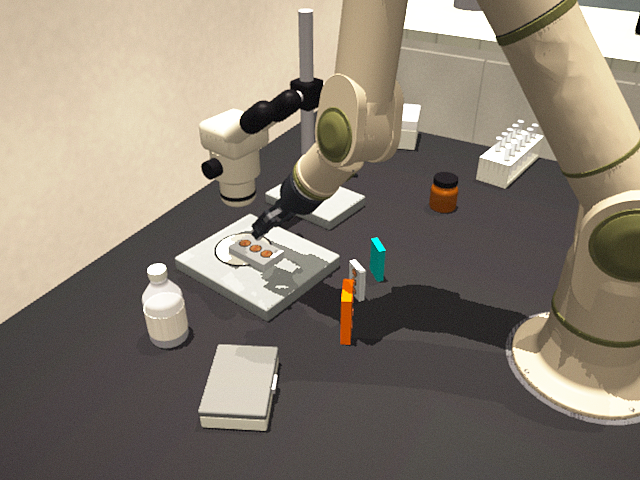

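```bash
cat > meas.py <<'E'
from shot import *
def meas(tag,corks,sides_s="bl",sides_t=None):
    p=dict(optics.snapshot("side")); p["image"]=cv2.imread(f"pics/side{tag}.png")
    s=lambda x,y:np.array([x/4.3+165,y/4.3+200])
    C=[back(p,s(*u),.048) for u in corks]; y=np.arctan2(C[0][1]-C[2][1],C[0][0]-C[2][0])
    print("corks mid",C[1],"yaw",y)
    q,N,m=edgefit([(p,rect(-.05,.05,-.03,.03,.048,sides_s))],[C[1][0],C[1][1],y]); print("edge",q,N,m)
    c,n=np.cos(ST[2]),np.sin(ST[2]); d=q[:2]-ST[:2]; print("rel stage x,y,yaw deg",c*d[0]+n*d[1],-n*d[0]+c*d[1],np.degrees(q[2]-ST[2]))
    return q
E
python3 - <<'E'
from meas import *
q=meas("10",((344,184),(389,207),(437,230)))
q=np.array(q)
for Ld in (38,40,42,44,46):
    print(Ld,[None if (r:=robot.solve_ik(*tcp(q,loc=-.03,tipz=z,Ld=Ld))) is None else np.round(r,2) for z in(.0425,.09)],[None if (r:=robot.solve_ik(*tcp(ST,loc=-.03,tipz=z,Ld=Ld,back=b))) is None else 1 for z,b in((.0425,0),(.0425,.06))])
print(telemetry.read_time_s())
E
```

```text
corks mid [0.63473715 0.05349283 0.048     ] yaw -0.15422395020811858
edge [ 0.6342172   0.05487574 -0.1524504 ] 56 0.14220701653290982
rel stage x,y,yaw deg -0.03755944732537085 0.0005058186537676502 0.5757995420338328
38 [array([-0.11,  0.8 , -0.35,  2.44,  2.44,  0.87,  1.81]), array([-0.13,  0.68, -0.33,  2.43,  2.38,  0.75,  1.87])] [1, 1]
40 [array([-0.12,  0.82, -0.36,  2.46,  2.46,  0.94,  1.78]), array([-0.13,  0.7 , -0.34,  2.46,  2.4 ,  0.82,  1.84])] [1, 1]
42 [array([-0.13,  0.84, -0.36,  2.48,  2.47,  1.01,  1.75]), array([-0.13,  0.72, -0.35,  2.48,  2.42,  0.89,  1.81])] [1, 1]
44 [array([-0.14,  0.87, -0.37,  2.5 ,  2.49,  1.08,  1.73]), array([-0.14,  0.74, -0.36,  2.49,  2.44,  0.96,  1.78])] [1, 1]
46 [array([-0.15,  0.89, -0.37,  2.52,  2.5 ,  1.15,  1.7 ]), array([-0.15,  0.77, -0.37,  2.51,  2.45,  1.04,  1.75])] [1, 1]
19.4417
```

```bash
cat > rim.py <<'E'
from fit import *
def rim(img,cam,c0=(.671,.048)):
    p=dict(optics.snapshot(cam)); p["image"]=cv2.imread(img); g=cv2.cvtColor(p["image"],cv2.COLOR_BGR2GRAY).astype(float)
    rr=np.arange(.046,.066,.00025); P=[];I=[]
    for th in np.linspace(0,2*np.pi,180,endpoint=False):
        u=np.array([proj(p,[c0[0]+r*np.cos(th),c0[1]+r*np.sin(th),.03]) for r in rr]); v=map_coordinates(g,[u[:,1],u[:,0]],order=1)
        j=v.argmin()
        if not(8<j<len(v)-8): continue
        inn,out=v[:j].max(),v[j:].max()
        if v[j]>.6*min(inn,out): continue
        lo=(v[j]+min(inn,out))/2; k=np.where(v<lo)[0]; w=(lo-v[k]); r=(rr[k]*w).sum()/w.sum()
        P.append([c0[0]+r*np.cos(th),c0[1]+r*np.sin(th)]);I.append(th)
    P=np.array(P); f=least_squares(lambda c:np.hypot(*(P-c[:2]).T)-c[2],[*c0,.056],loss="soft_l1",f_scale=.0004); 
    return f.x,len(P),np.median(np.abs(f.fun)),np.round(np.degrees(np.array(I)[::8]))
E
python3 -c "
from rim import *
print(rim('pics/side0.png','side'));print(rim('pics/top0.png','top'))
S=optics.snapshot('side');print(telemetry.read_time_s())"
```

```text
(array([0.67265185, 0.04644489, 0.05863408]), 158, np.float64(0.00030852107040011886), array([  0.,  16.,  32.,  48.,  64.,  80.,  96., 112., 128., 144., 160.,
       176., 192., 208., 224., 240., 256., 272., 308., 338.]))
(array([0.67220599, 0.04825528, 0.05845731]), 72, np.float64(0.00021189787157378098), array([ 96., 112., 202., 218., 234., 250., 266., 282., 298.]))
19.5917
```

```bash
python3 - <<'E'
from shot import *
c,n=np.cos(ST[2]),np.sin(ST[2]); P1=np.array([ST[0]-.037*c,ST[1]-.037*n,ST[2]])
K=dict(loc=-.030,Ld=45)
robot.move_linear(*tcp(P1,tipz=.095,**K),vel=.15)
robot.move_linear(*tcp(P1,tipz=.0425,**K),vel=.08,guard=6)
print(telemetry.read_ft_force(),telemetry.read_time_s())
robot.command_gripper(.05,20); print(telemetry.read_width(),telemetry.read_ft_force(),telemetry.read_time_s())
shot("11",.06)
E
```

```text
[0.076038   0.31405408 0.13386794] 20.7667
0.05959928902350895 [-4.12804829 -0.75886845  6.22503508] 21.075
```

View pics/side11.png

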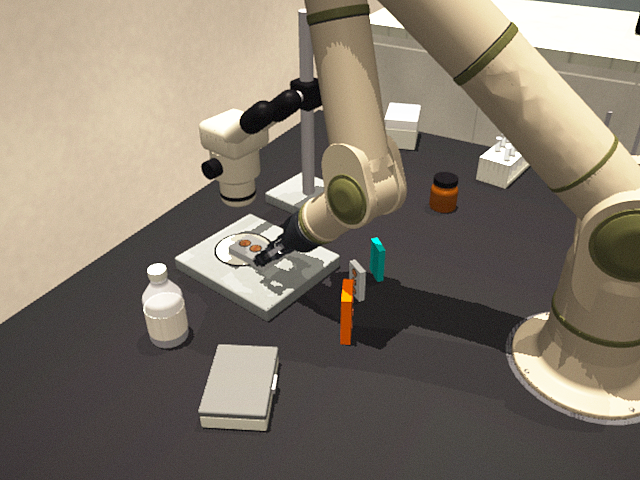

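View pics/side11c.png

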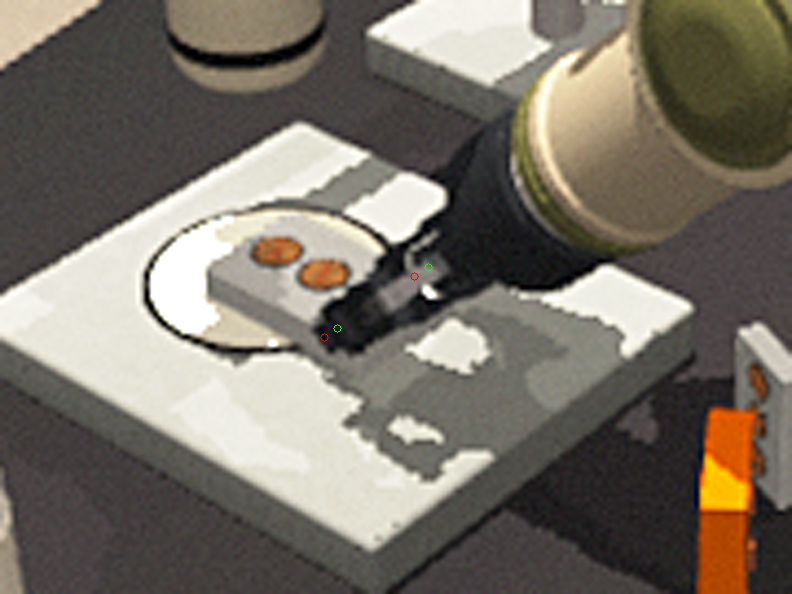

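View pics/top11.png

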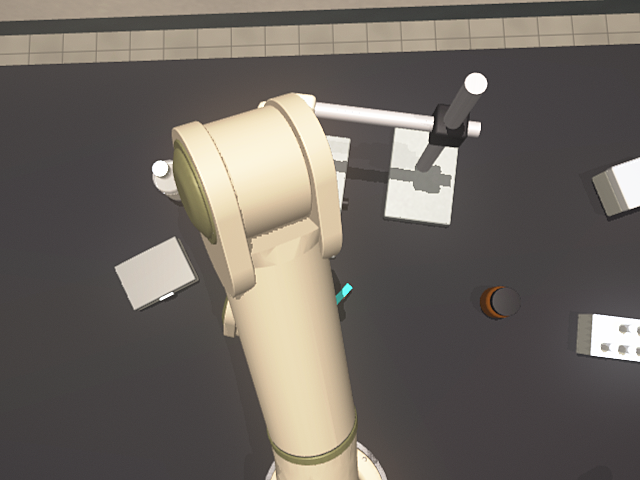

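```bash
python3 - <<'E'
from h import *
p=optics.snapshot("side"); i=p["image"][0:270,230:430]; cv2.imwrite("pics/side12.png",cv2.resize(i,None,fx=2.2*1.35,fy=2.2,interpolation=cv2.INTER_CUBIC))
SYx=-.1625;c,n=np.cos(SYx),np.sin(SYx);R=np.array([[c,-n,0],[n,c,0],[0,0,1]]);O=np.array([.672,.0475,0])
o=R.T@(-p["R"].T@np.ravel(p["t"])-O)
for uv in((326,100),(323,80),(321,150),(330,185),(321,165),(300,95),(300,105)):
    d=R.T@p["R"].T@np.linalg.inv(p["mtx"])@[uv[0],uv[1],1]
    print(uv,[np.round(o+d*(y-o[1])/d[1],3).tolist() for y in(-.035,0,.03,.06)])
print(np.round(telemetry.read_joints(),3))
E
```

```text
(326, 100) [[-0.191, -0.035, 0.389], [-0.219, 0.0, 0.406], [-0.243, 0.03, 0.421], [-0.267, 0.06, 0.436]]
(323, 80) [[-0.185, -0.035, 0.42], [-0.213, 0.0, 0.436], [-0.238, 0.03, 0.45], [-0.262, 0.06, 0.463]]
(321, 150) [[-0.181, -0.035, 0.297], [-0.209, 0.0, 0.319], [-0.234, 0.03, 0.338], [-0.258, 0.06, 0.357]]
(330, 185) [[-0.201, -0.035, 0.236], [-0.228, 0.0, 0.261], [-0.252, 0.03, 0.282], [-0.275, 0.06, 0.304]]
(321, 165) [[-0.181, -0.035, 0.269], [-0.209, 0.0, 0.292], [-0.234, 0.03, 0.312], [-0.258, 0.06, 0.332]]
(300, 95) [[-0.136, -0.035, 0.384], [-0.167, 0.0, 0.402], [-0.193, 0.03, 0.417], [-0.219, 0.06, 0.432]]
(300, 105) [[-0.136, -0.035, 0.366], [-0.166, 0.0, 0.385], [-0.193, 0.03, 0.401], [-0.219, 0.06, 0.417]]
[-0.149  0.877 -0.365  2.505  2.482  1.114  1.706]
```

View pics/side12.png

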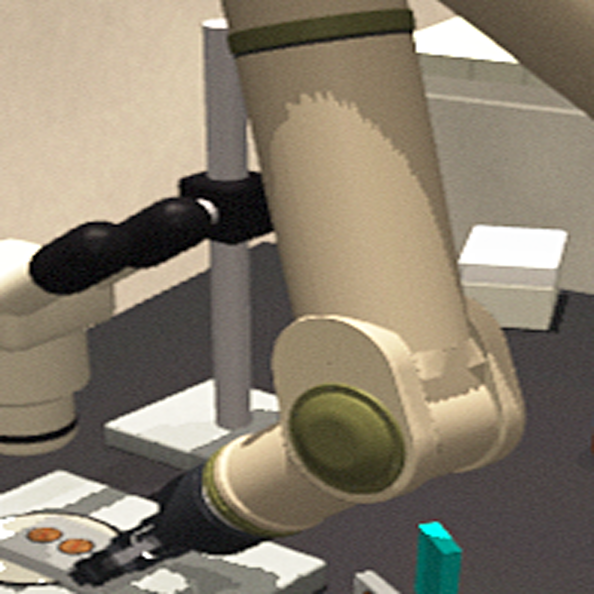

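```bash
python3 - <<'E'
from shot import *
c,n=np.cos(ST[2]),np.sin(ST[2]); P1=np.array([ST[0]-.037*c,ST[1]-.037*n,ST[2]])
x,o=tcp(P1,tipz=.0425,loc=-.030,Ld=45)
D=np.array([c,n,0]);Y=np.array([-n,c,0])
g=x+.0386*D-.0007*Y+[0,0,.0006]
print(robot.move_linear(g,o,vel=.03,guard=30)); print(telemetry.read_ee_pos()-g,telemetry.read_ft_force(),telemetry.read_width(),telemetry.read_time_s())
robot.pause(.2); print(telemetry.read_ee_pos()-g,telemetry.read_ft_force())
shot("13",.06)
i=cv2.imread("pics/side13.png")[200:320,165:350]; cv2.imwrite("pics/side13z.png",cv2.resize(i,None,fx=4.3,fy=4.3,interpolation=cv2.INTER_CUBIC))
E
```

```text
False
[-0.00067896  0.00026396  0.00025709] [-4.97160074 -0.23541943  5.25138432] 0.05893894440694801 22.6583
[-0.00066968  0.00027882  0.0003    ] [-5.64815866  0.34403057  4.73506632]
```

View pics/side13.png

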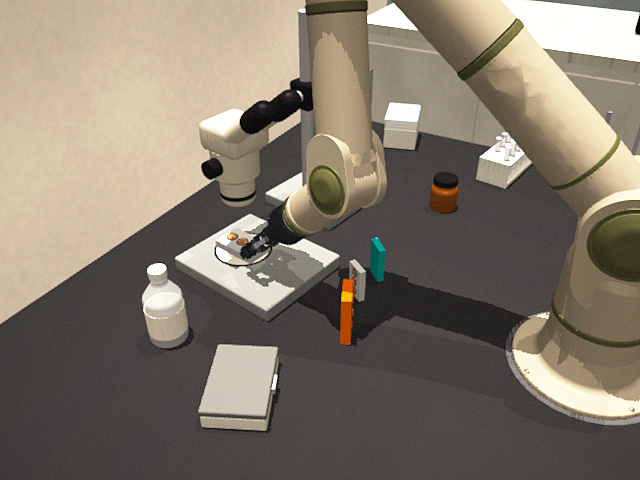

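View pics/side13z.png

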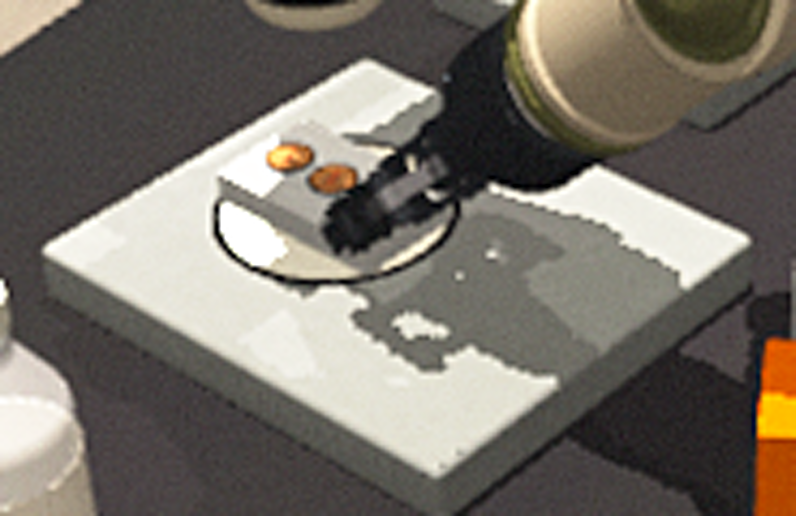

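The plate is under the lens and gripped at its near end, with the wrist clear of the eyepieces. I'll release, back off and measure.

```bash
python3 - <<'E'
from shot import *
robot.command_gripper(.08); print(telemetry.read_ft_force())
e=telemetry.read_ee_pos(); M=Ro.from_rotvec(telemetry.read_eef_rot()).as_matrix()
robot.move_linear(e-.08*M[:,0],vel=.12); print(telemetry.read_ft_force(),telemetry.read_time_s())
shot("14",.08)
i=cv2.imread("pics/side14.png")[200:320,165:350]; cv2.imwrite("pics/side14z.png",cv2.resize(i,None,fx=4.3,fy=4.3,interpolation=cv2.INTER_CUBIC))
E
```

```text
[-0.12953323 -0.28593116 -1.00616943]
[-0.61626079 -0.37454444 -0.11165583] 24.1167
```

View pics/side14z.png

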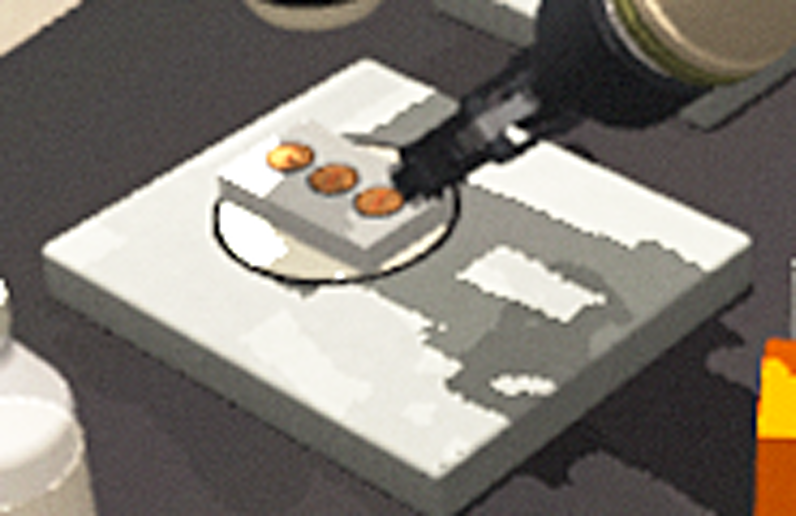

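View pics/top14.png

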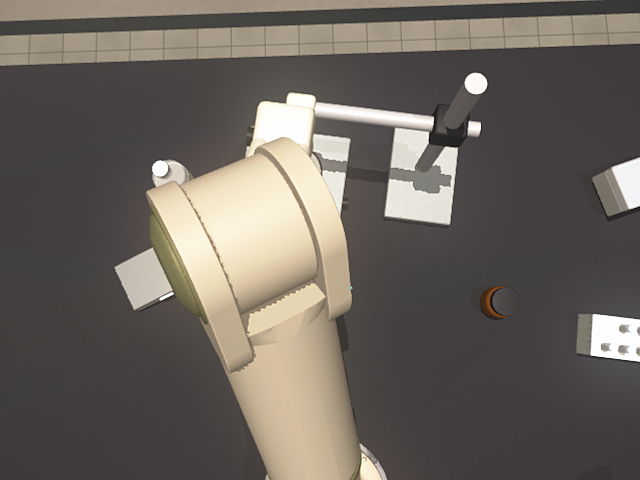

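```bash
cat > m2.py <<'E'
from meas import *
import sys
def corkpx(img):
    im=cv2.imread(img); h=cv2.cvtColor(im,cv2.COLOR_BGR2HSV); m=((h[...,0]<26)&(h[...,1]>110)&(h[...,2]>50)).astype(np.uint8)
    m[:, :]*=1; roi=np.zeros_like(m); roi[215:275,205:310]=1; m*=roi
    k,lab,stt,cen=cv2.connectedComponentsWithStats(m); return sorted([tuple(np.round(cen[i],2)) for i in range(1,k) if stt[i,4]>15])
if __name__=="__main__":
    tag=sys.argv[1]
    C=corkpx(f"pics/side{tag}.png"); print(C)
    p=optics.snapshot("side")
    W=[back(p,c,.048) for c in C]; print(np.round(W,4)); y=np.arctan2(W[0][1]-W[-1][1],W[0][0]-W[-1][0])
    rc=np.array([.67265,.04644]); c,n=np.cos(ST[2]),np.sin(ST[2]); d=W[len(W)//2][:2]-rc
    print("corks vs rim: x,y,yaw",c*d[0]+n*d[1],-n*d[0]+c*d[1],np.degrees(y-ST[2]))
    s=[((c[0]-165)*4.3,(c[1]-200)*4.3) for c in C]
    for sd in ("bl","l","blf"): 
        q=meas(tag,s,sd)
E
python3 m2.py 14; python3 - <<'E'
from m2 import *
for t in("3","10"):
    C=corkpx(f"pics/side{t}.png"); print(t,C); p=optics.snapshot("side"); W=[back(p,c,.048) for c in C]; print(np.round(W,4).tolist(), np.arctan2(W[0][1]-W[-1][1],W[0][0]-W[-1][0]))
E
```

```text
[(np.float64(232.36), np.float64(236.19)), (np.float64(242.13), np.float64(241.28)), (np.float64(252.86), np.float64(246.43))]
[[0.7015 0.0417 0.048 ]
 [0.6727 0.0469 0.048 ]
 [0.6428 0.0512 0.048 ]]
corks vs rim: x,y,yaw -1.3936523283501474e-05 0.0004709304635466818 0.2055469547921142
corks mid [0.67271244 0.04690698 0.048     ] yaw -0.15891252887142968
edge [ 0.68358114  0.05863922 -0.24793703] 49 0.4914733788307737
rel stage x,y,yaw deg 0.010545287282142008 0.012206099066336391 -4.895181047944148
corks mid [0.67271244 0.04690698 0.048     ] yaw -0.15891252887142968
edge [-1.51337686  0.39731101 -0.15785236] 0 nan
rel stage x,y,yaw deg -2.212262047368567 -0.009020352109971597 0.26629036159128555
corks mid [0.67271244 0.04690698 0.048     ] yaw -0.15891252887142968
edge [ 0.68892836  0.05610419 -0.29679495] 80 0.7807997982740902
rel stage x,y,yaw deg 0.016232200808600748 0.010569571856363449 -7.694533679688945
3 [(np.float64(260.16), np.float64(246.11)), (np.float64(271.53), np.float64(251.1)), (np.float64(283.43), np.float64(256.76))]
[[0.6305, 0.0429, 0.048], [0.6007, 0.0461, 0.048], [0.5694, 0.0505, 0.048]] -0.12387811846010015
10 [(np.float64(244.62), np.float64(242.57)), (np.float64(255.16), np.float64(247.83)), (np.float64(265.98), np.float64(253.43))]
[[0.6655, 0.0482, 0.048], [0.6359, 0.0529, 0.048], [0.6059, 0.0582, 0.048]] -0.16650356719238432
  return _methods._mean(a, axis=axis, dtype=dtype,
  ret = ret.dtype.type(ret / rcount)
```

```bash
python3 - <<'E'
from shot import *
o,ax=att(-.13,np.radians(28),-1)
robot.move_linear(np.array([.5,.0585,.17])-.025*ax,o,vel=.2)
robot.goto_joints([-.15,.165,-.19,2.49,2.24,.18,2.31]); robot.goto_joints([.9,.165,-.19,2.49,2.24,.18,2.31])
print(telemetry.read_time_s(),telemetry.read_ft_force())
F={"side":((165,200,185,120),4.3),"top":((220,90,140,180),3.3)}
for nme in("side","top"):
    p=optics.snapshot(nme); cv2.imwrite(f"pics/{nme}15.png",p["image"]); (x0,y0,w,h),f=F[nme]
    im=cv2.resize(p["image"][y0:y0+h,x0:x0+w],None,fx=f,fy=f,interpolation=cv2.INTER_CUBIC); raw=im.copy()
    rc=np.array([.67265,.04644]) if nme=="side" else np.array([.6723,.0484])
    q=[*rc,-.1625]
    P=[((proj(p,Wp(q,a,.048))-[x0,y0]+.5)*f-.5).astype(int) for a in((-.05,-.03),(-.05,.03),(.05,.03),(.05,-.03))]
    cv2.polylines(im,[np.array(P)],True,(0,0,255),1)
    for cx in(-.03,0,.03):
        P=[((proj(p,Wp(q,(cx+.011*np.cos(t),.011*np.sin(t)),.048))-[x0,y0]+.5)*f-.5).astype(int) for t in np.linspace(0,6.28,40)]
        cv2.polylines(im,[np.array(P)],True,(255,0,0),1)
    cv2.imwrite(f"pics/{nme}15o.png",im)
E
python3 -c "
from m2 import *
C=corkpx('pics/side15.png');print(C)"
```

```text
27.5583 [ 0.48859822  0.41872834 -0.41180881]
[(np.float64(231.94), np.float64(236.12)), (np.float64(242.15), np.float64(241.22)), (np.float64(252.7), np.float64(246.5))]
```

View pics/side15o.png

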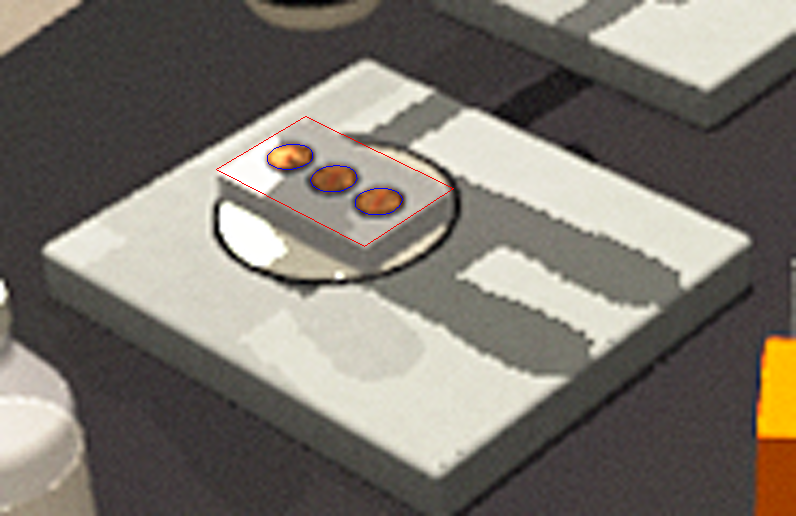

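View pics/top15o.png

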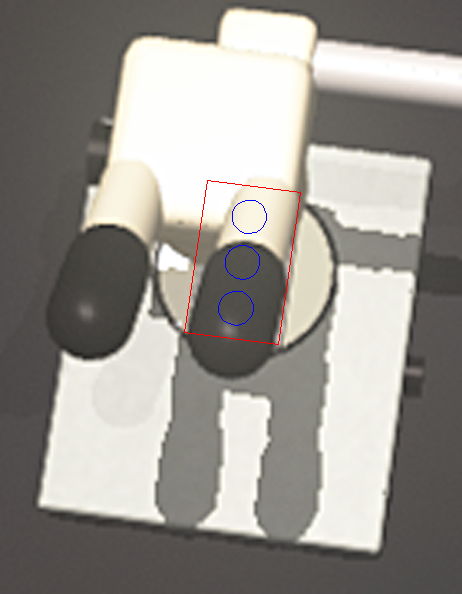

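View pics/side15.png

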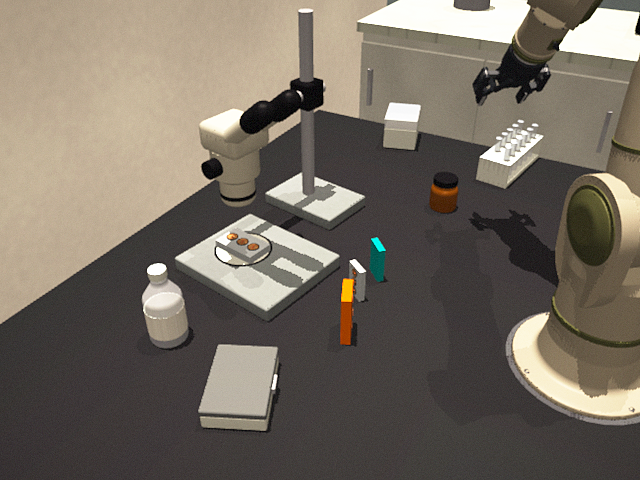

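The overlay of the ideal pose (red outline, blue rings) sits on the plate and corks to under a pixel. The corks are at side pixels (232,236), (242,241) and (253,246). The bottle, jar and slide box stand where they were, and the arm is clear.

```bash
python3 -c "
from h import *
robot.pause(.3); print(np.abs(telemetry.read_dq()).max(),telemetry.read_time_s()); print(ticket.hand_in())"
```

```text
0.003132435153030688 27.9583
the job is handed in; nothing more can be done
None
```

The plate is lying flat on the stage, discs up, under the lens with its middle specimen centred, and I've handed the job in at about 28 s. I tipped it with a light push at the top. I then gripped its sides at 20 N and slid it along the stage in two stretches, re-gripping with more lean for the second so the wrist cleared the eyepieces. After that I let go and backed the arm away.

**Final position:** in the side camera, the middle cork was within about 0.5 mm of the centre of the white disc. The plate was within about 0.2° of square with the stage. An overlay of the ideal outline matched the plate.

**Clearances:** nothing indicated contact with the microscope. The bottle, jar and slide box looked unmoved. The force readings I took after each move stayed below about 15 N.

**Checks that failed or disagreed:**
- **Guard stop:** the first slide stopped after a few millimetres when its 15 N guard tripped. I released, raised the tool 5 mm, re-gripped and carried on.
- **Plate edges:** fitting the plate's edges in the final side picture failed because of low contrast, so the result rests on the corks, the disc rim and the overlay.
- **Stage centre:** in the side view, the stage edges and the disc rim gave centres about 2.5 mm apart. I used the rim, which the top view supported to within about 2 mm.
- **Top view:** the microscope head hides the plate from above, so the top camera could not confirm the final position.
- **Lift:** at the end of the first stretch the tool briefly carried about 2 N of the plate's weight of roughly 3 N. I saw no sign that it left the stage.

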